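# Close the job box: fold its sprung cover and tuck it under the lip

### The arm

A 6-joint arm with a two-finger parallel gripper is mounted at the origin on the work surface. World frame = base frame: x ahead of the robot, y to its left, z up, the work surface at z = 0. Lengths are in m, angles in rad, forces in N, time in s.
With the tool pointing down it reaches from about 0.35 to 0.775 m from the base axis. Payload 7.3 kg.
Tool frame: the origin (TCP) lies between the finger pads; the fingertips stand robot.tcp_to_tips ahead of it and the grasp point (between the pads) lies 2 mm behind it (robot.tcp_to_tips is the distance from the TCP to the fingertips, in m); y points along the fingers, x is the direction in which the jaws open and shut, and the axes are right-handed (so a half turn about y gives the same grasp; the last joint's range is limited). The gripper opens to 92 mm and grips with 3 to 60 N. Pads are 19 mm wide; open, the fingers measure 130 mm over their backs; the gripper's body (75 mm by 190 mm) begins 47 mm behind the grasp point.
Start: joints at [1.074, 0.342, 1.524, -0, 1.275, -0.146], TCP at [0.18, 0.493, 0.244] pointing down, gripper open.
Joint ranges: [-2.53, 2.53], [-0.77, 2.02], [0.04, 2.7], [-1, 4.14], [0.28, 2.66], [-3.11, 3.11]. Speed limits (rad/s): [2.57, 2.57, 3.14, 3.14, 3.14, 3.14].

### API

Orientations are given as [roll, pitch, yaw] about the fixed x, y, z axes, in that order (R = Rz(yaw) Ry(pitch) Rx(roll)).
In Python, from cell import status, read_camera, get_calibration, robot gives the robot as it stands.
- The arm moves only by the shell command python3 -m creep 'ROWS' [FORCE]. ROWS is JSON, a list of rows, each an object of numbers: "dx", "dy", "dz": the shift along the tool's x, y, z in m; "rx", "ry", "rz": the turn, a rotation vector about the tool's x, y, z in rad; "gripper": the opening, from 0 (shut) to 1 (fully open). A call has 1 to 20 rows; each row is the pose to reach, as a shift and turn from the pose commanded when the call began, along the tool's axes at that moment; what a row does not reach only later rows make up. A row lasts 1/8 s, in which the tool goes at most 62.5 mm and 10.7 degrees, less where a joint would pass 70% of its speed; a pose out of reach is approached as far as the arm can. A call with a gripper value outside its range is refused whole. The fingers move at their own pace and stop on an object; FORCE is the grip in N (left out, the last holds). Time passes only in rows, so rows that repeat a pose let the fingers close. It gives the time, the measured TCP pose, the force and the opening at its end, in the units of the state.
- status.observe(): the state, without advancing time (a new reading comes with each control period).
- read_camera(name): name is "scene" or "side" or "wrist"; returns (picture, depth): 384x512x3 uint8, red, green, blue; 384x512 float32, m along the optical axis (not along the pixel's ray), 0 where there is no reading.
- get_calibration(name): a dict with "fx", "fy", "cx", "cy" (pixels), "D" ([k1, k2, p1, p2, k3] as OpenCV has them; the pictures are not rectified), "xyz" and "rotation" of the camera in the world; the wrist camera has in their place "mount" (4x4, takes a point from camera to tool coordinates, whose origin is the TCP and whose axes are the tool frame's). Camera axes: x right, y down, z forward; pixel columns grow to the right and rows downward; lengths in m; the calibration is good to about 2 mm. A picture is of the moment at which its call begins: read the wrist's pose just before it. get_calibration takes no time and is no camera call.
- robot.hand_in(): hands the job in, once; it reports no verdict.
The state is a dict: "time": time; "qpos": joint angles; "qvel": joint speeds; "joint_efforts": joint torques, N m; "tool_pos": TCP position; "tool_rot": TCP orientation; "contact_force": force on the tool from outside, world axes, zero at the start; "torque": the same for the moment, N m; "opening": finger opening in m.
Only numpy, scipy, OpenCV 4.12 (cv2) and the standard library are available. Lean on these libraries where they do the work, as an engineer would, in place of code of your own. Each camera call takes 0.05 s, during which the arm holds its last target.

### The job

The small job box on the watchmaker's bench stands open with a watch lying in it: fold its sprung cover down flat with your fingertips, keep it pressed down, and push it by its raised ledge fully home under the lip at the other end of the box, so that it stays shut when you let go and move clear. Work on its outer face, the side with the ledge: do not grip the cover by touching its lined inside. Pick nothing up, and leave the watch and the other things on the bench where they are.

Things in the scene. Friction and masses are not known exactly. Their poses are not given: they have to be found in the camera images.
- box: Job box, fixed, place and yaw (to 0.7 rad either way) vary: dark open metal box 120 (x) x 100 (y) x 30 mm high, 4 mm walls. Origin: centre of its underside, on the bench. Its x runs from hinge to lip, the way the cover folds and slides; z up. At the lip end a 70 mm wide upright (x = 56 to 60 mm, top z = 39 mm) carries the lip; at the hinge end two lugs 12 mm wide, y = +-43 mm, rise to z = 36 mm.
- hinge_axis (a point): Middle of the cover's hinge pin on the box, at box x = -52, y = 0, z = 32 mm; the pin is 7 mm thick and runs along the box's y. Axes as the box.
- lip_edge (a point): Middle of the lower front edge of the retaining lip: a fixed steel plate 3 mm thick, 70 mm wide along y, from box x = 44 (this edge) to 60 mm, underside at z = 36.5 mm, top at 39.5 mm. The lip's underside is 3 mm above the flat cover's top face. Axes as the box.
- cover_fold (a joint): Cover's angle about its hinge, rad: 0 flat over the box, 1.57 upright, more when leaning back away from the lip, stop at 1.95; starts at about 1.5 to 1.9. A light spring drives it towards 1.75: about 2 N down at 50 mm from the pin holds it flat; let go before it is tucked, it springs open. Tucked and let go, it rests up against the lip at about 0.03.
- cover_slide (a joint): How far the cover has slid in its own plane away from the hinge pin, m: 0 (start) to 0.0155 (stop, fully home). About 1.5 N of friction; it stays where it is left. With the cover flat, at 0 its free edge is 4 mm short of the lip, at 0.0155 11.5 mm beneath it. Slid out before it is flat, the cover lands on top of the lip instead.
- cover_edge (a point): Middle of the cover's free edge, half way through its thickness, 92 mm from the pin (plus cover_slide). The cover: flat aluminium plate 3 mm thick, 92 mm wide, from 6 to 92 mm from the pin; flat, its top face is at z = 33.5 mm above the bench. Axes of the cover: x from pin to free edge, z out of its outer face (up when flat).
- ledge (a point): Top middle of the push face of the thumb ledge on the cover's outer face: a wedge 50 mm wide (y) whose 10 mm high upright face looks to the hinge, 62 mm from the pin (plus cover_slide), and slopes down to the plate by about 86 mm. Cover flat: this point is at z = 43.5 mm. Fingertips on the plate between pin and ledge press the cover down and push the face to the lip. Axes as the cover.
- liner: Cork liner 70 x 76 x 2 mm on the cover's inner face (the side that faces down into the box when shut), centred 49 mm from the pin. Not to be touched. Its frame is the cover's: origin at the hinge pin, axes as the cover.
- watch: Steel watch head lying in the box, 36 mm across, 52 mm over the lugs, 9 mm thick, loose; origin at the centre of its underside. It stays below the cover.
- block_a: Loose cream plastic block 36 x 32 x 34 mm near the box; origin at the centre of its underside.
- block_b: A second block like block_a.
- die: Loose stepped aluminium pressing die, 46 mm across at its foot and 36 mm high, near the box; origin at the centre of its underside.
- loupe: Loose black eye loupe, tapered, 34 mm across at its foot and 30 mm high, near the box; origin at the centre of its underside.
- jar: Loose amber glass jar with a black cap, 40 mm across, 45 mm high, standing at the left of the bench; origin at the centre of its underside.
- driver: Loose screwdriver about 130 mm long lying at the right of the bench; origin at the middle of its length, on the bench; x from handle to tip.
Things that resemble listed ones, but are neither listed nor needed, are in the scene too. Of the things that look like the watch, take the one that is farthest from the robot's base at the start.

How it is judged:
By the outcome, as a careful person would: the job done as asked, in the order asked, and still so for the second after the job is handed in, with the robot touching nothing.
It also fails if it takes over 38 s, if anything falls off the work surface, if the arm or the gripper's body presses on something with over 40 N, if the wrist force passes 120 N, or if a joint passes its speed limit or range.

## Working session

There is one attempt and no reset: what is moved stays moved. The work goes in short steps, Python scripts to look and compute and a shell command to move; the robot and the scene stay as the last step left them, time stands still between calls to the robot, and variables do not carry over. Pictures are saved under pics/ and viewed, and the job is handed in when it is done.

```bash
mkdir -p pics; ls; python3 - <<'E'
from cell import status, read_camera, get_calibration, robot
import cv2
s=status.observe();print(s)
print(robot.tcp_to_tips)
for n in("scene","side","wrist"):
    p,d=read_camera(n);cv2.imwrite(f"pics/{n}0.png",p[:,:,::-1]);
    import numpy as np;np.save(f"pics/{n}0_d.npy",d);np.save(f"pics/{n}0_p.npy",p)
    print(n,get_calibration(n))
E
```

```text
pics
{'time': 0.0, 'qpos': array([ 1.07402435e+00,  3.42714391e-01,  1.52502378e+00, -2.33313027e-05,
        1.27540316e+00, -1.46017027e-01]), 'qvel': array([-0.00174378, -0.00129737, -0.00025293,  0.00087916,  0.00162248,
        0.0006734 ]), 'joint_efforts': array([ 1.24086666e-03, -4.31243598e+01, -2.44222087e+01,  7.16754911e-02,
        5.60031622e-02, -1.50385613e-04]), 'tool_pos': array([0.18020101, 0.49269289, 0.24304691]), 'tool_rot': array([-1.57059307e+00,  1.53544392e-03,  1.22004834e+00]), 'contact_force': array([0.22369159, 0.55462951, 0.25460823]), 'torque': array([ 0.03557699, -0.00766395,  0.0120834 ]), 'opening': 0.09177056689465825}
0.017
scene {'fx': 482.48992368515053, 'fy': 482.48992368515053, 'cx': 241.7645731157818, 'cy': 187.27940500676053, 'D': array([0.04269539, 0.        , 0.        , 0.        , 0.        ]), 'xyz': array([ 1.04104946, -0.97619678,  1.24200135]), 'rotation': array([-2.40145745, -0.01176103,  0.49436418])}
side {'fx': 415.16423755029234, 'fy': 415.16423755029234, 'cx': 251.52945261491604, 'cy': 189.4668007363117, 'D': array([0.00622125, 0.        , 0.        , 0.        , 0.        ]), 'xyz': array([0.50317643, 0.75590725, 0.77030839]), 'rotation': array([-2.33509772, -0.01858252, -3.12145524])}
wrist {'fx': 267.39703293413373, 'fy': 267.39703293413373, 'cx': 253.067753672089, 'cy': 195.50959516980012, 'D': array([-0.05114442,  0.        ,  0.        ,  0.        ,  0.        ]), 'mount': array([[ 9.99999999e-01, -2.36561055e-05,  2.28481903e-05,
        -6.04693499e-04],
       [-2.83877940e-05, -2.70059697e-01,  9.62843580e-01,
        -1.41339404e-01],
       [-1.66067539e-05, -9.62843580e-01, -2.70059698e-01,
         7.19962158e-02],
       [ 0.00000000e+00,  0.00000000e+00,  0.00000000e+00,
         1.00000000e+00]])}
```

View pics/scene0.png

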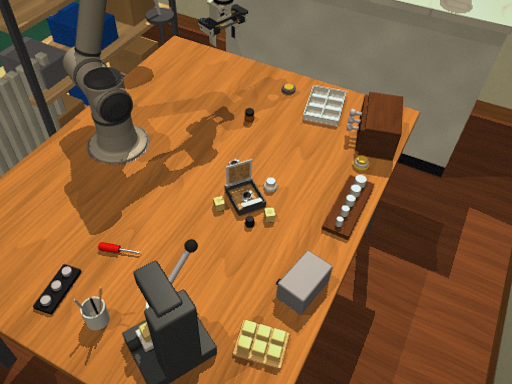

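View pics/side0.png

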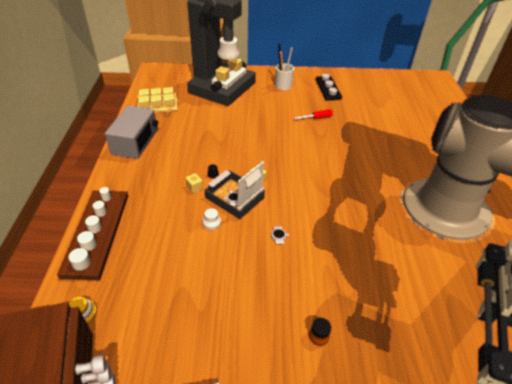

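View pics/wrist0.png

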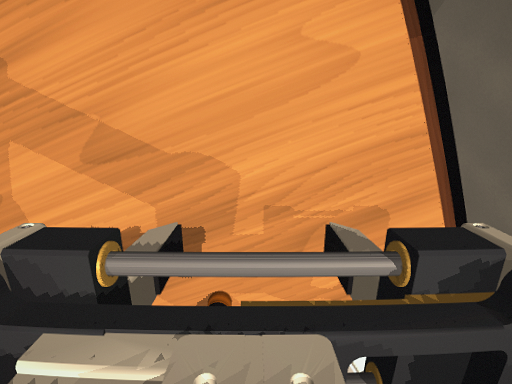

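The side view shows the box at about (235,192) with its cover standing on the right (robot side). A watch lies inside it, and a second watch-like thing lies outside at (279,235). I'll enlarge both and measure.

```bash
cat > h.py <<'E'
import numpy as np, cv2
from scipy.spatial.transform import Rotation as R
from cell import status, read_camera, get_calibration, robot
def rot(r): return R.from_euler('xyz',r).as_matrix()
def cam(n,state=None):
    c=get_calibration(n);K=np.array([[c['fx'],0,c['cx']],[0,c['fy'],c['cy']],[0,0,1]])
    if n=='wrist':
        T=np.eye(4);T[:3,:3]=rot(state['tool_rot']);T[:3,3]=state['tool_pos'];T=T@c['mount'];return K,c['D'],T[:3,:3],T[:3,3]
    return K,c['D'],rot(c['rotation']),np.array(c['xyz'])
def cloud(n,d,state=None):
    K,D,Rm,t=cam(n,state);v,u=np.mgrid[:384,:512]
    p=cv2.undistortPoints(np.stack([u,v],-1).reshape(-1,1,2).astype(float),K,D).reshape(384,512,2)
    P=np.dstack([p,np.ones((384,512))])*d[...,None]
    return P@Rm.T+t
def ray(n,uv,z,state=None):
    K,D,Rm,t=cam(n,state)
    p=cv2.undistortPoints(np.array(uv,float).reshape(-1,1,2),K,D).reshape(-1,2)
    d=np.c_[p,np.ones(len(p))]@Rm.T
    return t+d*((z-t[2])/d[:,2])[:,None]
def proj(n,P,state=None):
    K,D,Rm,t=cam(n,state);return cv2.projectPoints(np.atleast_2d(np.array(P,float)),cv2.Rodrigues(Rm.T)[0],-Rm.T@t,K,D)[0].reshape(-1,2)
E
python3 - <<'E'
from h import *
a=cv2.imread('pics/side0.png')[150:260,165:305];b=cv2.imread('pics/scene0.png')[145:235,205:300]
cv2.imwrite('pics/c_side.png',cv2.resize(a,None,fx=5,fy=5,interpolation=cv2.INTER_CUBIC))
cv2.imwrite('pics/c_scene.png',cv2.resize(b,None,fx=6,fy=6,interpolation=cv2.INTER_CUBIC))
for n in('scene','side'):
    P=cloud(n,np.load(f'pics/{n}0_d.npy'))
    for uv in ([(247,195),(240,172),(269,215),(219,203),(250,222),(271,184),(234,162),(249,115)] if n=='scene' else [(279,235),(212,217),(194,183),(213,171),(320,326),(250,190),(235,197)]):
        print(n,uv,P[uv[1],uv[0]].round(3))
E
```

```text
scene (247, 195) [ 0.555 -0.007  0.018]
scene (240, 172) [0.511 0.023 0.08 ]
scene (269, 215) [ 0.663 -0.06   0.031]
scene (219, 203) [ 0.496 -0.093  0.03 ]
scene (250, 222) [ 0.623 -0.114  0.03 ]
scene (271, 184) [0.608 0.068 0.029]
scene (234, 162) [0.438 0.113 0.014]
scene (249, 115) [0.371 0.356 0.032]
side (279, 235) [0.437 0.118 0.011]
side (212, 217) [0.597 0.089 0.037]
side (194, 183) [ 0.655 -0.03   0.035]
side (213, 171) [ 0.611 -0.089  0.026]
side (320, 326) [0.369 0.367 0.046]
side (250, 190) [0.509 0.021 0.064]
side (235, 197) [ 0.547 -0.001  0.016]
```

View pics/c_side.png

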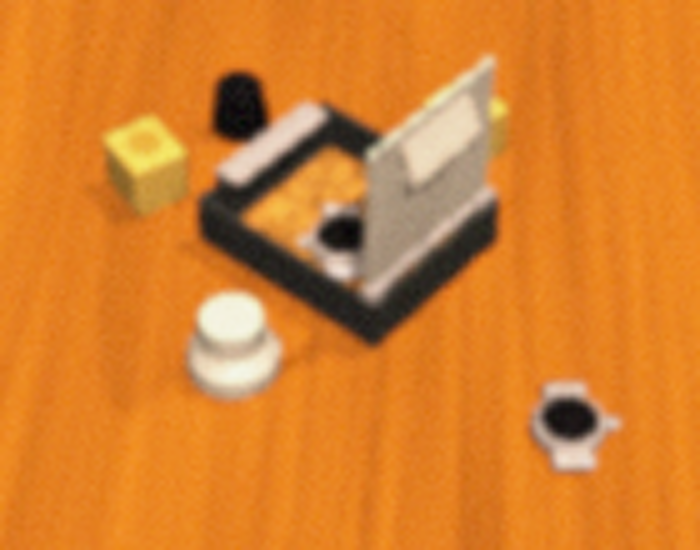

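View pics/c_scene.png

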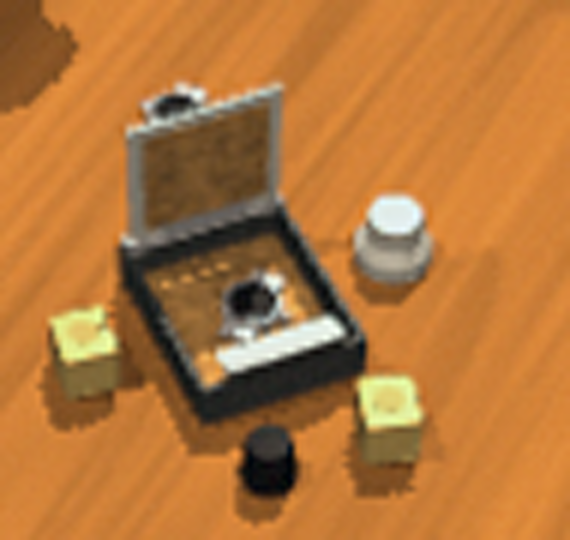

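Two watch-like things: one in the box (scene (247,195), about 0.555 m from the base) and one on the bench (side (279,235), about 0.45 m). The one in the box is farther and fits the description, so this is the right box; the crop confirms it. Next I'll fit the box pose.

```bash
python3 - <<'E'
from h import *
for n,roi in(('scene',(205,145,300,235)),('side',(165,150,305,260))):
    d=np.load(f'pics/{n}0_d.npy');p=np.load(f'pics/{n}0_p.npy').astype(int);P=cloud(n,d)
    m=np.zeros((384,512),bool);m[roi[1]:roi[3],roi[0]:roi[2]]=1
    dark=(p.max(2)<75)&m
    q=P[dark];q=q[np.linalg.norm(q[:,:2]-[.56,-.02],axis=1)<.085]
    print(n,len(q),np.percentile(q[:,2],[5,50,95]).round(3))
    # dark blob biggest contour
    lab=cv2.connectedComponentsWithStats(dark.astype(np.uint8));k=1+np.argmax(lab[2][1:,4])
    c=lab[1]==k;print(lab[2][k])
    q=P[c];t=q[(q[:,2]>.022)&(q[:,2]<.036)]
    r=cv2.minAreaRect(t[:,:2].astype(np.float32)*1000);print('rect top',r)
    # contour corners cast to z=.03 for lower / raw
    cs=cv2.findContours(c.astype(np.uint8),0,2)[0];h=cv2.convexHull(max(cs,key=len));ap=cv2.approxPolyDP(h,2.5,True).reshape(-1,2)
    for a in ap: print(a,ray(n,[a],.03)[0].round(4),ray(n,[a],.0)[0].round(4))
    g=(p.max(2)-p.min(2)<60)&(p.max(2)>90)&m
    q=P[g];q=q[(q[:,2]>.045)&(np.linalg.norm(q[:,:2]-[.52,.0],axis=1)<.08)]
    c0=np.median(q,0);q=q[np.linalg.norm(q-c0,axis=1)<.08];u,s,v=np.linalg.svd(q-q.mean(0));print('cover',len(q),q.mean(0),v[2],q[:,2].max())
    q=P[g];q=q[(q[:,2]>.03)&(q[:,2]<.05)&(abs(q[:,0]-.6)<.035)&(abs(q[:,1]+.03)<.05)];print('lip',len(q),q.mean(0) if len(q) else 0, cv2.minAreaRect(q[:,:2].astype(np.float32)*1000) if len(q)>3 else 0)
E
```

```text
scene 437 [0.004 0.017 0.032]
[225 179  41  37 407]
rect top ((551.711669921875, -17.752120971679688), (100.04497528076172, 119.2288589477539), 50.90998458862305)
[265 206] [ 0.6347 -0.0313  0.03  ] [ 0.6247 -0.008   0.    ]
[239 215] [ 0.5781 -0.1061  0.03  ] [ 0.5666 -0.0845  0.    ]
[225 186] [ 0.4755 -0.0174  0.03  ] [0.4615 0.0063 0.    ]
[251 179] [0.5379 0.0546 0.03  ] [0.5254 0.0802 0.    ]
cover 185 [0.50748965 0.01527734 0.09340778] [-0.78980847  0.6116286  -0.04596781] 0.12704940069122528
lip 90 [ 0.59122331 -0.04311372  0.03880169] ((594.5475463867188, -31.22460174560547), (94.54415130615234, 42.92998504638672), 78.4556655883789)
side 583 [0.008 0.017 0.03 ]
[205 173  59  45 537]
rect top ((548.720703125, -10.489990234375), (100.503173828125, 118.6014175415039), 51.14057159423828)
[231 173] [ 0.5613 -0.0783  0.03  ] [ 0.5637 -0.1121  0.    ]
[263 192] [ 0.4754 -0.0084  0.03  ] [ 0.4743 -0.0393  0.    ]
[262 198] [0.4779 0.0135 0.03  ] [ 0.4769 -0.0166  0.    ]
[240 217] [0.5308 0.0803 0.03  ] [0.5319 0.053  0.    ]
[206 197] [0.6192 0.0154 0.03  ] [ 0.6239 -0.0146  0.    ]
[205 193] [0.6232 0.0011 0.03  ] [ 0.628  -0.0295  0.    ]
cover 563 [0.51001319 0.02632443 0.08949286] [ 0.77601937 -0.62849337  0.05282057] 0.12665170297217776
lip 117 [ 0.59157772 -0.04041992  0.04017457] ((596.3110961914062, -32.674476623535156), (90.80288696289062, 38.430076599121094), 72.91600799560547)
```

```bash
cat >> h.py <<'E'
# current estimate of box pose; override
BOX=[.550,-.014,-.675]
def b2w(p,b=None):
    b=b or BOX;c,s=np.cos(b[2]),np.sin(b[2]);p=np.atleast_2d(np.array(p,float))
    return np.c_[b[0]+c*p[:,0]-s*p[:,1],b[1]+s*p[:,0]+c*p[:,1],p[:,2]]
def w2b(p,b=None):
    b=b or BOX;c,s=np.cos(b[2]),np.sin(b[2]);p=np.atleast_2d(np.array(p,float));d=p[:,:2]-b[:2]
    return np.c_[c*d[:,0]+s*d[:,1],-s*d[:,0]+c*d[:,1],p[:,2]]
def goalR(alpha,b=None):
    # tool x=box y, tool z=-box x, y down; tilt forward alpha
    b=b or BOX
    return (R.from_euler('z',b[2]+np.pi/2)*R.from_euler('x',-np.pi/2)*R.from_euler('x',-alpha))
def cmd(tip_b,alpha,T0=None,b=None):
    """tip-centre in box coords (m), tilt -> creep row relative to T0=(pos,rotvec) commanded"""
    Rg=goalR(alpha,b);tip=b2w(tip_b,b)[0];tcp=tip-Rg.as_matrix()[:,1]*robot.tcp_to_tips
    s=status.observe()
    p0,R0=(np.array(s['tool_pos']),R.from_euler('xyz',s['tool_rot'])) if T0 is None else T0
    d=R0.as_matrix().T@(tcp-p0);rv=(R0.inv()*Rg).as_rotvec()
    return np.r_[d,rv].round(4)
E
python3 - <<'E'
from h import *
print(cmd([-.10,0,.24],0))
E
```

```text
[-0.317  -0.0135 -0.4266  0.      0.3242 -0.0011]
```

```bash
python3 -m creep '[{"dx":-0.317,"dy":-0.014,"dz":-0.427,"ry":0.324,"gripper":0},{"dx":-0.317,"dy":-0.014,"dz":-0.427,"ry":0.324,"gripper":0},{"dx":-0.317,"dy":-0.014,"dz":-0.427,"ry":0.324,"gripper":0},{"dx":-0.317,"dy":-0.014,"dz":-0.427,"ry":0.324,"gripper":0},{"dx":-0.317,"dy":-0.014,"dz":-0.427,"ry":0.324,"gripper":0},{"dx":-0.317,"dy":-0.014,"dz":-0.427,"ry":0.324,"gripper":0},{"dx":-0.317,"dy":-0.014,"dz":-0.427,"ry":0.324,"gripper":0},{"dx":-0.317,"dy":-0.014,"dz":-0.427,"ry":0.324,"gripper":0},{"dx":-0.317,"dy":-0.014,"dz":-0.427,"ry":0.324,"gripper":0},{"dx":-0.317,"dy":-0.014,"dz":-0.427,"ry":0.324,"gripper":0},{"dx":-0.317,"dy":-0.014,"dz":-0.427,"ry":0.324,"gripper":0},{"dx":-0.317,"dy":-0.014,"dz":-0.427,"ry":0.324,"gripper":0},{"dx":-0.317,"dy":-0.014,"dz":-0.427,"ry":0.324,"gripper":0}]' 20
python3 - <<'E'
from h import *
s=status.observe();p,d=read_camera('wrist');cv2.imwrite('pics/w1.png',p[:,:,::-1]);np.savez('pics/w1.npz',p=p,d=d,pos=s['tool_pos'],rot=s['tool_rot'])
print(s['time'],s['tool_pos'],s['tool_rot'],s['qpos'].round(2))
E
```

```text
0.15 [0.18026859 0.49279987 0.24324841] [-1.57066999e+00  1.04433727e-03  1.22001822e+00] [ 1.07  0.34  1.52 -0.    1.28 -0.15]invalid input at $[0]: expected keys dx, dy, dz, rx, ry, rz, gripper
```

View pics/w1.png

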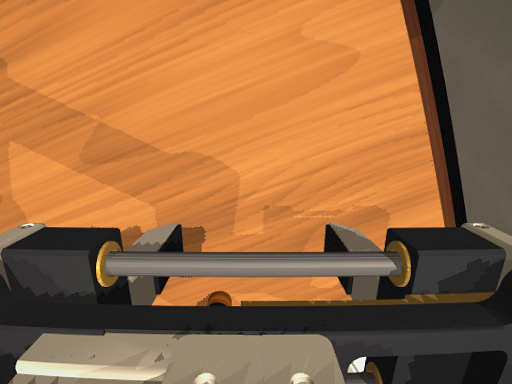

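All keys are required in every row, so I'll write them out.

```bash
python3 -m creep '[{"dx":-0.317,"dy":-0.014,"dz":-0.427,"rx":0,"ry":0.324,"rz":0,"gripper":0},{"dx":-0.317,"dy":-0.014,"dz":-0.427,"rx":0,"ry":0.324,"rz":0,"gripper":0},{"dx":-0.317,"dy":-0.014,"dz":-0.427,"rx":0,"ry":0.324,"rz":0,"gripper":0},{"dx":-0.317,"dy":-0.014,"dz":-0.427,"rx":0,"ry":0.324,"rz":0,"gripper":0},{"dx":-0.317,"dy":-0.014,"dz":-0.427,"rx":0,"ry":0.324,"rz":0,"gripper":0},{"dx":-0.317,"dy":-0.014,"dz":-0.427,"rx":0,"ry":0.324,"rz":0,"gripper":0},{"dx":-0.317,"dy":-0.014,"dz":-0.427,"rx":0,"ry":0.324,"rz":0,"gripper":0},{"dx":-0.317,"dy":-0.014,"dz":-0.427,"rx":0,"ry":0.324,"rz":0,"gripper":0},{"dx":-0.317,"dy":-0.014,"dz":-0.427,"rx":0,"ry":0.324,"rz":0,"gripper":0},{"dx":-0.317,"dy":-0.014,"dz":-0.427,"rx":0,"ry":0.324,"rz":0,"gripper":0},{"dx":-0.317,"dy":-0.014,"dz":-0.427,"rx":0,"ry":0.324,"rz":0,"gripper":0},{"dx":-0.317,"dy":-0.014,"dz":-0.427,"rx":0,"ry":0.324,"rz":0,"gripper":0},{"dx":-0.317,"dy":-0.014,"dz":-0.427,"rx":0,"ry":0.324,"rz":0,"gripper":0}]' 20
python3 - <<'E'
from h import *
s=status.observe();p,d=read_camera('wrist');cv2.imwrite('pics/w2.png',p[:,:,::-1]);np.savez('pics/w2.npz',p=p,d=d,pos=s['tool_pos'],rot=s['tool_rot'])
print(s['time'],s['tool_pos'],s['tool_rot'],s['qpos'].round(2))
E
```

```text
time: 1.82
tool_pos: [0.4721, 0.0495, 0.2579]
tool_rot: [-1.571, -0.0, 0.898]
contact_force: [0.5, 0.1, 0.2]
opening: 0.0009
1.825 [0.47209189 0.04948587 0.25789843] [-1.57097290e+00 -2.95217817e-04  8.97530940e-01] [-0.06  0.24  1.63  0.    1.27 -0.95]
```

View pics/w2.png

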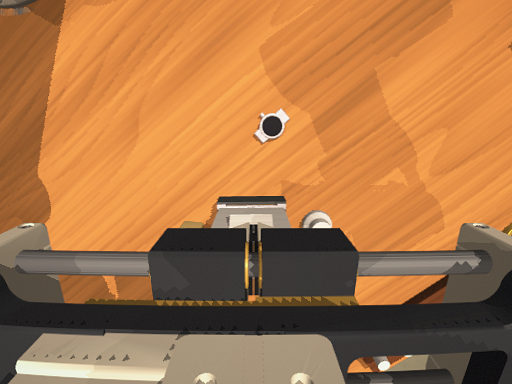

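The wrist view is seen from behind the hinge. The box's hinge end and the cover's outer face are at about (218–286, 198–228), roughly centred on the fingers. The decoy watch is at (271,125). I'll use depth to refine the box pose.

```bash
python3 - <<'E'
from h import *
z=np.load('pics/w2.npz');st={'tool_pos':z['pos'],'tool_rot':z['rot']};P=cloud('wrist',z['d'],st)
B=w2b(P.reshape(-1,3)).reshape(P.shape)
for v in range(192,230,3): print(v,[tuple((B[v,u]*1000).round(0).astype(int)) for u in (212,220,235,252,270,283,290)])
p=z['p'].astype(int)
cv2.imwrite('pics/c_w2.png',cv2.resize(z['p'][185:240,190:350,::-1],None,fx=5,fy=5,interpolation=cv2.INTER_CUBIC))
# overlay current est. in scene and side
for n in('scene','side'):
    im=cv2.imread(f'pics/{n}0.png')
    for zz,c in((.03,(0,255,0)),(0,(255,0,0))):
        q=proj(n,b2w([[x,y,zz] for x,y in((-.06,-.05),(.06,-.05),(.06,.05),(-.06,.05))]))
        print(n,zz,q.round(1).tolist())
E
```

```text
192 [(np.int64(-66), np.int64(-63), np.int64(0)), (np.int64(-66), np.int64(-51), np.int64(-1)), (np.int64(-66), np.int64(-27), np.int64(0)), (np.int64(-66), np.int64(-1), np.int64(0)), (np.int64(-66), np.int64(27), np.int64(0)), (np.int64(-66), np.int64(47), np.int64(0)), (np.int64(-66), np.int64(58), np.int64(1))]
195 [(np.int64(-61), np.int64(-63), np.int64(1)), (np.int64(-61), np.int64(-50), np.int64(1)), (np.int64(-61), np.int64(-27), np.int64(0)), (np.int64(-61), np.int64(-1), np.int64(0)), (np.int64(-61), np.int64(27), np.int64(0)), (np.int64(-62), np.int64(47), np.int64(1)), (np.int64(-61), np.int64(58), np.int64(-1))]
198 [(np.int64(-56), np.int64(-63), np.int64(0)), (np.int64(-59), np.int64(-49), np.int64(11)), (np.int64(-60), np.int64(-26), np.int64(13)), (np.int64(-60), np.int64(-1), np.int64(14)), (np.int64(-61), np.int64(26), np.int64(15)), (np.int64(-60), np.int64(46), np.int64(14)), (np.int64(-57), np.int64(58), np.int64(1))]
201 [(np.int64(-52), np.int64(-63), np.int64(2)), (np.int64(-60), np.int64(-47), np.int64(27)), (np.int64(-60), np.int64(-26), np.int64(27)), (np
[... 2691 characters left out ...]
t64(36), np.int64(108)), (np.int64(-56), np.int64(44), np.int64(110))]
228 [(np.int64(-136), np.int64(-14), np.int64(313)), (np.int64(-136), np.int64(-11), np.int64(312)), (np.int64(-136), np.int64(-6), np.int64(312)), (np.int64(-109), np.int64(0), np.int64(248)), (np.int64(-136), np.int64(6), np.int64(312)), (np.int64(-136), np.int64(11), np.int64(313)), (np.int64(-136), np.int64(13), np.int64(312))]
scene 0.03 [[224.3, 185.3], [237.9, 210.3], [265.7, 201.4], [251.2, 177.2]]
scene 0 [[224.5, 191.1], [237.9, 216.1], [265.3, 207.3], [250.9, 183.1]]
side 0.03 [[264.4, 190.1], [229.7, 170.0], [203.6, 189.3], [238.8, 211.6]]
side 0 [[263.9, 198.3], [229.9, 178.2], [204.3, 197.5], [238.8, 219.8]]
```

View pics/c_w2.png

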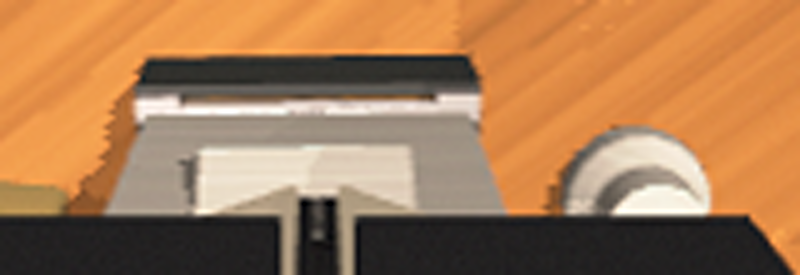

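The depth matches the estimate: the hinge wall is at x = -60 mm, y is centred, and a yaw of about -0.665 fits slightly better. The cover is nearly upright at about 1.59. Next I'll work out the approach rows, tilted 0.7 behind the outer face.

```bash
sed -i 's/^BOX=.*/BOX=[.550,-.0145,-.665]/' h.py; cat >> h.py <<'E'
def corner2tip(cx,cz,a): # front tip corner (box x,z) -> tip centre
    return [cx-.0095*np.cos(a),0,cz-.0095*np.sin(a)]
def face(th,r,off=0.): # point on outer face
    return (-.052+r*np.cos(th)-(.0015+off)*np.sin(th), .032+r*np.sin(th)+(.0015+off)*np.cos(th))
E
python3 - <<'E'
from h import *
print(cmd([-.12,0,.15],.7))
print(cmd(corner2tip(*face(1.6,.040,.015),.7),.7))
E
```

```text
[-0.0025  0.0949  0.0303 -0.6998 -0.0082 -0.0027]
[-0.0022  0.1795 -0.0128 -0.6998 -0.0082 -0.0027]
```

```bash
python3 -m creep '[{"dx":-0.002,"dy":0.03,"dz":0.03,"rx":-0.18,"ry":-0.008,"rz":-0.003,"gripper":0},{"dx":-0.002,"dy":0.06,"dz":0.03,"rx":-0.36,"ry":-0.008,"rz":-0.003,"gripper":0},{"dx":-0.002,"dy":0.08,"dz":0.03,"rx":-0.54,"ry":-0.008,"rz":-0.003,"gripper":0},{"dx":-0.002,"dy":0.095,"dz":0.03,"rx":-0.7,"ry":-0.008,"rz":-0.003,"gripper":0},{"dx":-0.002,"dy":0.12,"dz":0.025,"rx":-0.7,"ry":-0.008,"rz":-0.003,"gripper":0},{"dx":-0.002,"dy":0.15,"dz":0.01,"rx":-0.7,"ry":-0.008,"rz":-0.003,"gripper":0},{"dx":-0.002,"dy":0.17,"dz":-0.003,"rx":-0.7,"ry":-0.008,"rz":-0.003,"gripper":0},{"dx":-0.002,"dy":0.18,"dz":-0.013,"rx":-0.7,"ry":-0.008,"rz":-0.003,"gripper":0},{"dx":-0.002,"dy":0.18,"dz":-0.013,"rx":-0.7,"ry":-0.008,"rz":-0.003,"gripper":0},{"dx":-0.002,"dy":0.18,"dz":-0.013,"rx":-0.7,"ry":-0.008,"rz":-0.003,"gripper":0}]'
python3 - <<'E'
from h import *
s=status.observe();ims=[]
for n,(x,y) in(('side',(165,130)),('scene',(190,130))):
    p,d=read_camera(n);ims.append(cv2.resize(p[y:y+120,x:x+130,::-1],None,fx=3,fy=3,interpolation=cv2.INTER_CUBIC))
cv2.imwrite('pics/s3.png',np.hstack(ims))
Rm=rot(s['tool_rot']);tip=s['tool_pos']+Rm[:,1]*.017
print(s['time'],'tip box',w2b(tip)*1000,s['tool_rot'],s['contact_force'].round(1))
for th,a in zip(np.linspace(1.6,0,12),np.linspace(.7,0,12)): print(round(th,2),cmd(corner2tip(*face(th,.042),a),a).round(3).tolist())
E
```

```text
time: 3.12
tool_pos: [0.4986, 0.0543, 0.1312]
tool_rot: [-2.172, 0.024, 0.886]
contact_force: [0.7, 0.0, 0.2]
opening: 0.0007
3.125 tip box [[-73.33462689  21.88019727 117.17291416]] [-2.17204102  0.02359937  0.88555502] [0.7 0.  0.2]
1.6 [-0.021, 0.048, 0.02, -0.099, -0.002, -0.03]
1.45 [-0.021, 0.051, 0.014, -0.035, -0.002, -0.03]
1.31 [-0.021, 0.055, 0.009, 0.029, -0.003, -0.03]
1.16 [-0.021, 0.059, 0.004, 0.092, -0.004, -0.03]
1.02 [-0.021, 0.064, -0.0, 0.156, -0.005, -0.03]
0.87 [-0.021, 0.069, -0.004, 0.22, -0.006, -0.03]
0.73 [-0.02, 0.075, -0.007, 0.283, -0.007, -0.03]
0.58 [-0.02, 0.08, -0.008, 0.347, -0.008, -0.029]
0.44 [-0.02, 0.086, -0.009, 0.41, -0.009, -0.029]
0.29 [-0.02, 0.092, -0.009, 0.474, -0.01, -0.029]
0.15 [-0.02, 0.098, -0.008, 0.538, -0.011, -0.028]
0.0 [-0.02, 0.103, -0.007, 0.601, -0.012, -0.028]
```

View pics/s3.png

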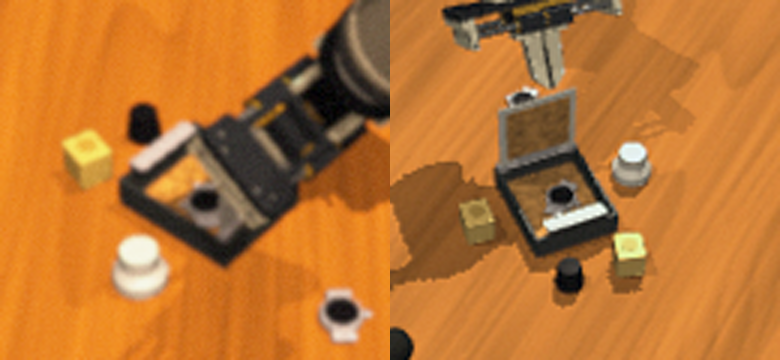

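```bash
python3 - <<'E'
from h import *
s=status.observe();print(s['qpos'].round(3),s['qvel'].round(3),s['time'],s['tool_pos'])
E
```

```text
[ 0.234  0.369  2.05  -0.996  0.582  0.158] [ 0.006 -0.001 -0.001 -0.    -0.002  0.001] 3.225 [0.49857112 0.05468713 0.13148258]
```

The arm stopped short with joint 4 at its -1 limit: a 0.7 tilt isn't reachable here. I'll use 0.4 instead. I'll back off first and then approach lower.

```bash
python3 - <<'E'
from h import *
print(cmd([-.105,0,.125],.4));print(cmd(corner2tip(*face(1.6,.036,.018),.4),.4))
E
```

```text
[-0.0235 -0.023   0.0182  0.2014 -0.006  -0.0297]
[-0.0216  0.0409  0.0333  0.2014 -0.006  -0.0297]
```

```bash
python3 -m creep '[{"dx":-0.01,"dy":-0.023,"dz":0.018,"rx":0.07,"ry":0,"rz":-0.01,"gripper":0},{"dx":-0.023,"dy":-0.023,"dz":0.018,"rx":0.2,"ry":-0.006,"rz":-0.03,"gripper":0},{"dx":-0.023,"dy":-0.023,"dz":0.018,"rx":0.2,"ry":-0.006,"rz":-0.03,"gripper":0},{"dx":-0.023,"dy":0,"dz":0.024,"rx":0.2,"ry":-0.006,"rz":-0.03,"gripper":0},{"dx":-0.022,"dy":0.02,"dz":0.028,"rx":0.2,"ry":-0.006,"rz":-0.03,"gripper":0},{"dx":-0.022,"dy":0.041,"dz":0.033,"rx":0.2,"ry":-0.006,"rz":-0.03,"gripper":0},{"dx":-0.022,"dy":0.041,"dz":0.033,"rx":0.2,"ry":-0.006,"rz":-0.03,"gripper":0}]'
python3 - <<'E'
from h import *
s=status.observe();ims=[]
for n,(x,y) in(('side',(165,130)),('scene',(190,130))):
    p,d=read_camera(n);ims.append(cv2.resize(p[y:y+120,x:x+130,::-1],None,fx=3,fy=3,interpolation=cv2.INTER_CUBIC))
cv2.imwrite('pics/s4.png',np.hstack(ims))
Rm=rot(s['tool_rot']);tip=s['tool_pos']+Rm[:,1]*.017
print(s['time'],'tip box',w2b(tip)*1000,s['tool_rot'],s['contact_force'].round(1),s['qpos'].round(2))
for th in (1.6,1.45,1.3,1.15,1,.85,.7,.55,.4,.25,.12,0):
    a=.4*min(1,th/1.1); print(round(th,2),cmd(corner2tip(*face(th,.040),a),a).round(3).tolist())
E
```

```text
time: 4.1
tool_pos: [0.4802, 0.0391, 0.0784]
tool_rot: [-1.97, 0.002, 0.906]
contact_force: [-0.8, -0.6, 1.0]
opening: 0.0004
4.1 tip box [[-81.37107974  -0.90206556  62.75227022]] [-1.97020595e+00  1.85392723e-03  9.05961855e-01] [-0.8 -0.6  1. ] [ 0.09  0.42  2.08 -0.68  0.44 -0.23]
1.6 [0.0, 0.003, -0.018, 0.001, 0.0, 0.0]
1.45 [0.0, 0.005, -0.023, 0.001, 0.0, 0.0]
1.3 [0.0, 0.009, -0.028, 0.001, 0.0, 0.0]
1.15 [0.0, 0.012, -0.033, 0.001, 0.0, 0.0]
1 [0.0, 0.017, -0.038, 0.038, 0.0, 0.0]
0.85 [0.0, 0.021, -0.042, 0.092, 0.0, 0.0]
0.7 [0.0, 0.026, -0.045, 0.147, 0.0, 0.0]
0.55 [0.0, 0.032, -0.048, 0.201, 0.0, 0.0]
0.4 [0.0, 0.038, -0.049, 0.256, 0.0, 0.0]
0.25 [0.0, 0.043, -0.05, 0.31, 0.0, 0.0]
0.12 [0.0, 0.048, -0.05, 0.358, 0.0, 0.0]
0 [0.0, 0.053, -0.05, 0.401, 0.0, 0.0]
```

View pics/s4.png

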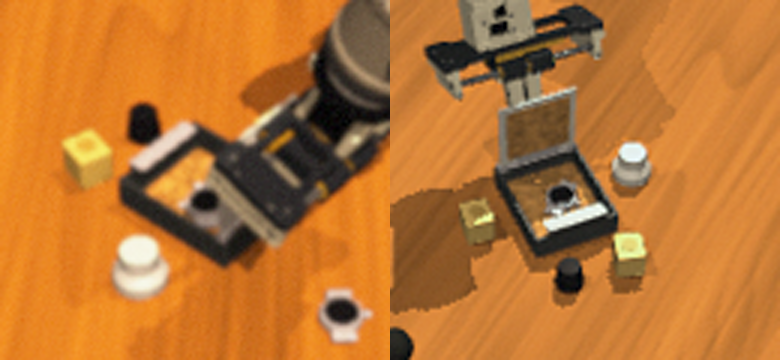

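Tip is in place behind the outer face with nothing touched (fingers at the cover's back, watch visible, cover still upright). Folding.

```bash
python3 -m creep '[{"dx":0,"dy":0.002,"dz":-0.010,"rx":0,"ry":0,"rz":0,"gripper":0},{"dx":0,"dy":0.003,"dz":-0.018,"rx":0,"ry":0,"rz":0,"gripper":0},{"dx":0,"dy":0.005,"dz":-0.023,"rx":0,"ry":0,"rz":0,"gripper":0},{"dx":0,"dy":0.009,"dz":-0.028,"rx":0,"ry":0,"rz":0,"gripper":0},{"dx":0,"dy":0.012,"dz":-0.033,"rx":0,"ry":0,"rz":0,"gripper":0},{"dx":0,"dy":0.017,"dz":-0.038,"rx":0.04,"ry":0,"rz":0,"gripper":0},{"dx":0,"dy":0.021,"dz":-0.042,"rx":0.09,"ry":0,"rz":0,"gripper":0},{"dx":0,"dy":0.026,"dz":-0.045,"rx":0.15,"ry":0,"rz":0,"gripper":0},{"dx":0,"dy":0.032,"dz":-0.048,"rx":0.20,"ry":0,"rz":0,"gripper":0},{"dx":0,"dy":0.038,"dz":-0.049,"rx":0.255,"ry":0,"rz":0,"gripper":0},{"dx":0,"dy":0.043,"dz":-0.050,"rx":0.31,"ry":0,"rz":0,"gripper":0},{"dx":0,"dy":0.048,"dz":-0.050,"rx":0.36,"ry":0,"rz":0,"gripper":0},{"dx":0,"dy":0.048,"dz":-0.050,"rx":0.36,"ry":0,"rz":0,"gripper":0}]'
python3 - <<'E'
from h import *
s=status.observe();ims=[]
for n,(x,y) in(('side',(165,130)),('scene',(190,130))):
    p,d=read_camera(n);ims.append(cv2.resize(p[y:y+120,x:x+130,::-1],None,fx=3,fy=3,interpolation=cv2.INTER_CUBIC))
cv2.imwrite('pics/s5.png',np.hstack(ims))
Rm=rot(s['tool_rot']);tip=s['tool_pos']+Rm[:,1]*.017
print(s['time'],'tip box',w2b(tip)*1000,s['tool_rot'],s['contact_force'].round(1),s['qpos'].round(2))
for c in ((-.01,.0345),(-.01,.033),(-.01,.0325)): print(cmd(corner2tip(*c,0),0))
E
```

```text
time: 5.82
tool_pos: [0.5325, -0.0013, 0.0541]
tool_rot: [-1.612, 0.0, 0.905]
contact_force: [0.4, -0.9, 1.0]
opening: 0.0005
5.825 tip box [[-21.2025086   -0.42689039  37.10177714]] [-1.61198969e+00  6.09035623e-05  9.05051427e-01] [ 0.4 -0.9  1. ] [-0.13  0.57  1.76 -0.03  0.78 -1.02]
[ 0.0003  0.0031 -0.0027  0.0424  0.0002 -0.    ]
[ 0.0003  0.0046 -0.0026  0.0424  0.0002 -0.    ]
[ 0.0003  0.0051 -0.0026  0.0424  0.0002 -0.    ]
```

View pics/s5.png

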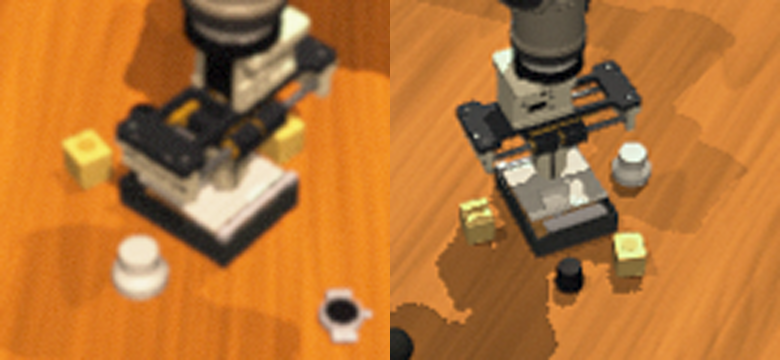

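The cover follows and is nearly flat under the fingertips, just short of the lip. Now I'll set the tool vertical and press down.

```bash
python3 -m creep '[{"dx":0,"dy":0.003,"dz":-0.001,"rx":0.04,"ry":0,"rz":0,"gripper":0},{"dx":0,"dy":0.005,"dz":-0.001,"rx":0.042,"ry":0,"rz":0,"gripper":0},{"dx":0,"dy":0.006,"dz":-0.001,"rx":0.042,"ry":0,"rz":0,"gripper":0},{"dx":0,"dy":0.006,"dz":-0.001,"rx":0.042,"ry":0,"rz":0,"gripper":0}]'
python3 - <<'E'
from h import *
s=status.observe()
Rm=rot(s['tool_rot']);tip=s['tool_pos']+Rm[:,1]*.017
print(s['time'],'tip box',w2b(tip)*1000,s['tool_rot'],s['contact_force'].round(1))
E
```

```text
time: 6.42
tool_pos: [0.5336, -0.0016, 0.0501]
tool_rot: [-1.573, -0.001, 0.907]
contact_force: [-2.3, -1.0, 12.8]
opening: 0.0007
6.425 tip box [[-2.08364666e+01  9.38558131e-03  3.31482369e+01]] [-1.57345107e+00 -6.81787840e-04  9.06584442e-01] [-2.3 -1.  12.8]
```

```bash
python3 -m creep '[{"dx":0,"dy":-0.0003,"dz":-0.004,"rx":0,"ry":0,"rz":0,"gripper":0},{"dx":0,"dy":-0.0003,"dz":-0.008,"rx":0,"ry":0,"rz":0,"gripper":0},{"dx":0,"dy":-0.0003,"dz":-0.012,"rx":0,"ry":0,"rz":0,"gripper":0},{"dx":0,"dy":-0.0003,"dz":-0.016,"rx":0,"ry":0,"rz":0,"gripper":0},{"dx":0,"dy":-0.0003,"dz":-0.020,"rx":0,"ry":0,"rz":0,"gripper":0},{"dx":0,"dy":-0.0003,"dz":-0.024,"rx":0,"ry":0,"rz":0,"gripper":0},{"dx":0,"dy":-0.0003,"dz":-0.024,"rx":0,"ry":0,"rz":0,"gripper":0}]'
python3 - <<'E'
from h import *
s=status.observe();ims=[]
for n,(x,y) in(('side',(165,130)),('scene',(190,130))):
    p,d=read_camera(n);ims.append(cv2.resize(p[y:y+120,x:x+130,::-1],None,fx=3,fy=3,interpolation=cv2.INTER_CUBIC))
cv2.imwrite('pics/s6.png',np.hstack(ims))
Rm=rot(s['tool_rot']);tip=s['tool_pos']+Rm[:,1]*.017
bx=R.from_euler('z',-BOX[2]).apply(s['contact_force'])
print(s['time'],'tip box',w2b(tip)*1000,'force box',bx.round(1))
E
```

```text
time: 7.3
tool_pos: [0.5502, -0.015, 0.0496]
tool_rot: [-1.568, 0.001, 0.906]
contact_force: [-7.1, 3.9, 12.4]
opening: 0.0002
7.3 tip box [[ 0.40060172 -0.26079791 32.63407305]] force box [-8.  -1.3 12.4]
```

View pics/s6.png

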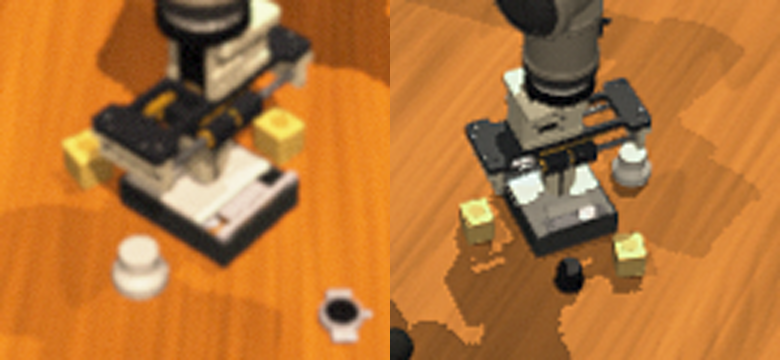

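The cover slid along with the fingertips by friction while still flat: the side view shows the gap opened at the hinge. I'll carry on until the fingers push the ledge face against the stop.

```bash
python3 -m creep '[{"dx":0,"dy":-0.0003,"dz":-0.003,"rx":0,"ry":0,"rz":0,"gripper":0},{"dx":0,"dy":-0.0003,"dz":-0.006,"rx":0,"ry":0,"rz":0,"gripper":0},{"dx":0,"dy":-0.0003,"dz":-0.009,"rx":0,"ry":0,"rz":0,"gripper":0},{"dx":0,"dy":-0.0003,"dz":-0.012,"rx":0,"ry":0,"rz":0,"gripper":0},{"dx":0,"dy":-0.0003,"dz":-0.0135,"rx":0,"ry":0,"rz":0,"gripper":0},{"dx":0,"dy":-0.0003,"dz":-0.0135,"rx":0,"ry":0,"rz":0,"gripper":0}]'
python3 - <<'E'
from h import *
s=status.observe()
Rm=rot(s['tool_rot']);tip=s['tool_pos']+Rm[:,1]*.017
bx=R.from_euler('z',-BOX[2]).apply(s['contact_force'])
print(s['time'],'tip box',w2b(tip)*1000,'force box',bx.round(1))
E
```

```text
time: 8.15
tool_pos: [0.5603, -0.0229, 0.0494]
tool_rot: [-1.566, 0.001, 0.906]
contact_force: [-7.0, 5.6, 8.9]
opening: 0.0005
8.15 tip box [[13.25846073 -0.26637578 32.44071399]] force box [-9.   0.1  8.9]
```

```bash
python3 -m creep '[{"dx":0,"dy":0,"dz":-0.001,"rx":0,"ry":0,"rz":0,"gripper":0},{"dx":0,"dy":0,"dz":-0.002,"rx":0,"ry":0,"rz":0,"gripper":0},{"dx":0,"dy":0,"dz":-0.003,"rx":0,"ry":0,"rz":0,"gripper":0},{"dx":0,"dy":0,"dz":-0.003,"rx":0,"ry":0,"rz":0,"gripper":0}]'
python3 - <<'E'
from h import *
s=status.observe();ims=[]
for n,(x,y) in(('side',(165,130)),('scene',(190,130))):
    p,d=read_camera(n);ims.append(cv2.resize(p[y:y+120,x:x+130,::-1],None,fx=3,fy=3,interpolation=cv2.INTER_CUBIC))
cv2.imwrite('pics/s7.png',np.hstack(ims))
Rm=rot(s['tool_rot']);tip=s['tool_pos']+Rm[:,1]*.017
bx=R.from_euler('z',-BOX[2]).apply(s['contact_force'])
print(s['time'],'tip box',w2b(tip)*1000,'force box',bx.round(1))
E
```

```text
time: 8.65
tool_pos: [0.5604, -0.0232, 0.0489]
tool_rot: [-1.561, 0.003, 0.906]
contact_force: [-12.1, 11.0, 12.9]
opening: 0.0005
8.65 tip box [[13.42812998 -0.47467159 31.91169632]] force box [-16.3   1.2  12.9]
```

View pics/s7.png

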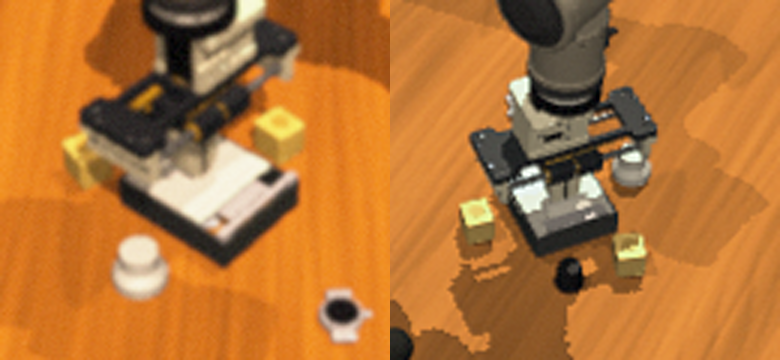

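The force rose from 9 to 16 N with no motion, so the cover looks to be at a stop. I'll check how far it has slid from the cover's rear edge in the side view before letting go.

```bash
python3 - <<'E'
from h import *
p,d=read_camera('side');x0,y0=225,165
big=cv2.resize(p[y0:y0+65,x0:x0+60,::-1],None,fx=9,fy=9,interpolation=cv2.INTER_CUBIC)
cv2.imwrite('pics/s8raw.png',big.copy())
for sl,c in((0,(255,0,0)),(.0125,(0,255,255)),(.0155,(0,255,0))):
    q=proj('side',b2w([[-.052+.006+sl,y,.0335] for y in(-.046,.046)]))
    q=((q-[x0,y0]+.5)*9).astype(int);cv2.line(big,tuple(map(int,q[0])),tuple(map(int,q[1])),c,1)
q=proj('side',b2w([[-.06,-.05,.03],[-.06,.05,.03]]));q=((q-[x0,y0]+.5)*9).astype(int);cv2.line(big,tuple(map(int,q[0])),tuple(map(int,q[1])),(0,0,255),1)
cv2.imwrite('pics/s8.png',big)
P=w2b(cloud('side',d).reshape(-1,3)).reshape(384,512,3)*1000
# profile along box x at y=+35
for y in(-30,35,40):
    print(y,[(x,tuple(P[int(round(v)),int(round(u))].round(0).astype(int).tolist()),p[int(round(v)),int(round(u))].tolist()) for x in range(-60,-18,4) for u,v in proj('side',b2w([[x/1000,y/1000,.0335]]))])
E
```

```text
-30 [(-60, (-59, -33, 30), [74, 68, 61]), (-56, (-55, -30, 34), [211, 189, 172]), (-52, (-52, -30, 36), [217, 192, 173]), (-48, (-37, -44, 15), [163, 142, 127]), (-44, (-32, -47, 14), [60, 51, 43]), (-40, (-26, -46, 15), [37, 34, 30]), (-36, (-23, -45, 14), [68, 61, 52]), (-32, (-32, -30, 34), [174, 160, 138]), (-28, (-28, -30, 35), [243, 238, 216]), (-24, (-25, -31, 32), [248, 244, 228]), (-20, (-19, -29, 33), [247, 241, 223])]
35 [(-60, (-59, 34, 32), [104, 91, 76]), (-56, (-55, 33, 32), [210, 186, 170]), (-52, (-54, 36, 37), [232, 209, 191]), (-48, (-31, 17, 6), [223, 178, 144]), (-44, (-27, 16, 8), [203, 151, 112]), (-40, (-27, 19, 13), [205, 177, 162]), (-36, (-21, 17, 12), [197, 176, 155]), (-32, (-32, 37, 34), [216, 202, 174]), (-28, (-28, 36, 34), [246, 240, 220]), (-24, (-24, 36, 35), [248, 243, 226]), (-20, (-22, 36, 34), [247, 241, 221])]
40 [(-60, (-58, 36, 30), [113, 99, 89]), (-56, (-58, 41, 37), [206, 183, 168]), (-52, (-54, 44, 36), [237, 214, 196]), (-48, (-31, 21, 7), [236, 195, 154]), (-44, (-28, 21, 8), [228, 180, 138]), (-40, (-27, 23, 13), [234, 222, 205]), (-36, (-22, 26, 12), [221, 203, 188]), (-32, (-32, 40, 33), [219, 202, 181]), (-28, (-29, 41, 36), [242, 238, 213]), (-24, (-25, 40, 35), [247, 242, 223]), (-20, (-23, 42, 36), [248, 243, 224])]
```

View pics/s8.png

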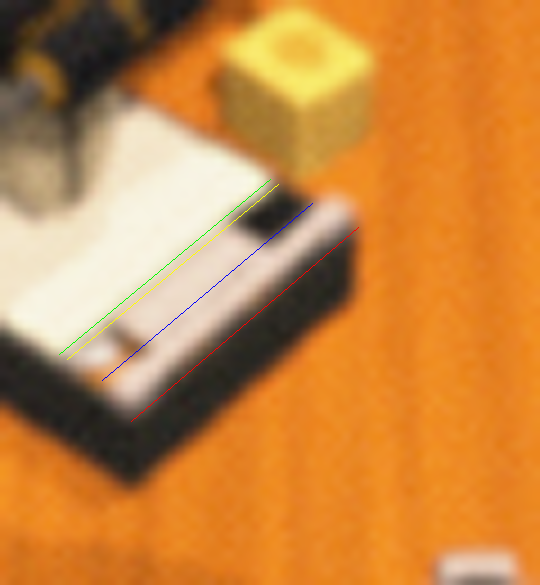

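The rear edge reads a slide of about 13–15 mm, too coarse to call home. I'll push a little further with less downward press and see if it moves.

```bash
python3 -m creep '[{"dx":0,"dy":-0.0005,"dz":0,"rx":0,"ry":0,"rz":0,"gripper":0},{"dx":0,"dy":-0.0008,"dz":-0.001,"rx":0,"ry":0,"rz":0,"gripper":0},{"dx":0,"dy":-0.0008,"dz":-0.002,"rx":0,"ry":0,"rz":0,"gripper":0},{"dx":0,"dy":-0.0008,"dz":-0.002,"rx":0,"ry":0,"rz":0,"gripper":0}]'
python3 - <<'E'
from h import *
s=status.observe()
Rm=rot(s['tool_rot']);tip=s['tool_pos']+Rm[:,1]*.017
bx=R.from_euler('z',-BOX[2]).apply(s['contact_force'])
print(s['time'],'tip box',w2b(tip)*1000,'force box',bx.round(1),s['tool_rot'])
E
```

```text
time: 9.3
tool_pos: [0.5605, -0.0235, 0.0489]
tool_rot: [-1.557, 0.004, 0.906]
contact_force: [-15.0, 14.9, 10.8]
opening: 0.0003
9.3 tip box [[13.52340674 -0.64827108 31.92530044]] force box [-21.    2.5  10.8] [-1.55680354  0.00362763  0.90646285]
```

It's a firm stop: 0.1 mm of motion for 5 N more. I'll release the downward press before backing off, so friction doesn't drag the cover back, then lift clear.

```bash
python3 -m creep '[{"dx":0,"dy":-0.0006,"dz":0.001,"rx":0,"ry":0,"rz":0,"gripper":0},{"dx":0,"dy":-0.0015,"dz":0.003,"rx":0,"ry":0,"rz":0,"gripper":0},{"dx":0,"dy":-0.003,"dz":0.005,"rx":0,"ry":0,"rz":0,"gripper":0},{"dx":0,"dy":-0.006,"dz":0.009,"rx":0,"ry":0,"rz":0,"gripper":0},{"dx":0,"dy":-0.02,"dz":0.010,"rx":0,"ry":0,"rz":0,"gripper":0},{"dx":0,"dy":-0.06,"dz":0.010,"rx":0,"ry":0,"rz":0,"gripper":0},{"dx":0,"dy":-0.12,"dz":-0.04,"rx":0,"ry":0,"rz":0,"gripper":0},{"dx":0,"dy":-0.15,"dz":-0.10,"rx":0,"ry":0,"rz":0,"gripper":0},{"dx":0,"dy":-0.15,"dz":-0.15,"rx":0,"ry":0,"rz":0,"gripper":0},{"dx":0,"dy":-0.15,"dz":-0.15,"rx":0,"ry":0,"rz":0,"gripper":0}]'
python3 - <<'E'
from h import *
s=status.observe();p,d=read_camera('wrist');cv2.imwrite('pics/w9.png',p[:,:,::-1]);np.savez('pics/w9.npz',p=p,d=d,pos=s['tool_pos'],rot=s['tool_rot'])
print(s['time'],s['tool_pos'],s['contact_force'].round(1))
ims=[]
for n,(x,y) in(('side',(165,130)),('scene',(190,130))):
    p,d=read_camera(n);ims.append(cv2.resize(p[y:y+120,x:x+130,::-1],None,fx=3,fy=3,interpolation=cv2.INTER_CUBIC));np.savez(f'pics/{n}9.npz',p=p,d=d)
cv2.imwrite('pics/s9.png',np.hstack(ims))
E
```

```text
time: 10.55
tool_pos: [0.6869, -0.1236, 0.2006]
tool_rot: [-1.574, -0.001, 0.903]
contact_force: [-0.2, 1.3, -0.3]
opening: 0.0004
10.55 [ 0.68692603 -0.12361026  0.20063786] [-0.2  1.3 -0.3]
```

View pics/s9.png

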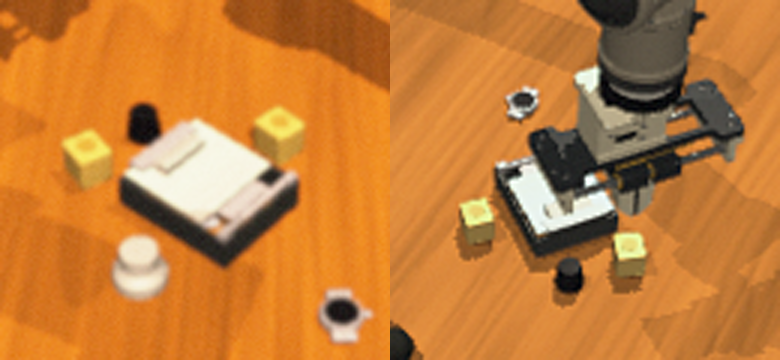

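View pics/w9.png

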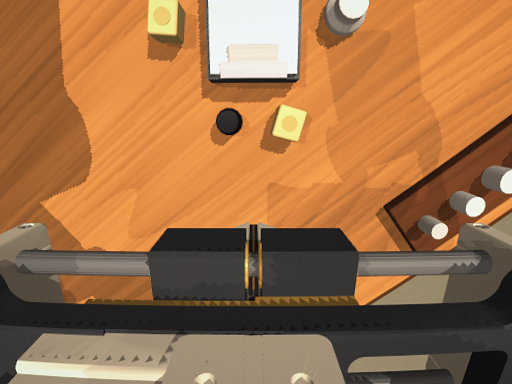

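The cover stays shut with the robot clear: in the side view the free edge is under the lip, and the ledge is next to it. I'll measure the slide more precisely from the ledge crest, lip edge and box end in the wrist view, around rows 40–85.

```bash
python3 - <<'E'
from h import *
z=np.load('pics/w9.npz');st={'tool_pos':z['pos'],'tool_rot':z['rot']};p=z['p'];P=w2b(cloud('wrist',z['d'],st).reshape(-1,3)).reshape(384,512,3)*1000
for u in(240,254,270):
    print(u)
    for v in range(34,88,2): print(v,P[v,u].round(1).tolist(),p[v,u].tolist())
cv2.imwrite('pics/c9.png',cv2.resize(p[0:100,190:320,::-1],None,fx=6,fy=6,interpolation=cv2.INTER_CUBIC))
E
```

```text
240
34 [15.9, -14.7, 34.6] [241, 245, 245]
36 [18.1, -14.7, 35.7] [241, 244, 242]
38 [20.1, -14.7, 35.7] [241, 245, 243]
40 [24.9, -14.2, 46.8] [241, 245, 246]
42 [26.7, -14.3, 46.5] [241, 245, 246]
44 [28.0, -14.4, 44.3] [235, 231, 224]
46 [30.2, -14.4, 45.6] [241, 230, 213]
48 [31.7, -14.4, 44.3] [241, 229, 211]
50 [33.5, -14.5, 43.8] [241, 233, 217]
52 [35.1, -14.6, 42.4] [241, 230, 213]
54 [36.8, -14.6, 41.7] [241, 236, 220]
56 [38.6, -14.7, 41.2] [242, 233, 217]
58 [40.4, -14.7, 40.7] [242, 230, 214]
60 [42.3, -14.8, 40.3] [241, 233, 216]
62 [44.1, -14.8, 39.5] [242, 237, 231]
64 [46.1, -14.8, 40.0] [242, 237, 232]
66 [48.0, -14.9, 39.9] [242, 240, 233]
68 [50.2, -14.9, 40.9] [243, 239, 233]
70 [51.8, -15.0, 38.9] [242, 235, 229]
72 [53.8, -15.0, 39.2] [242, 235, 228]
74 [55.9, -15.0, 40.0] [242, 234, 227]
76 [57.8, -15.0, 39.2] [248, 238, 231]
78 [59.1, -15.3, 34.9] [92, 85, 82]
80 [59.3, -15.9, 21.5] [27, 28, 25]
82 [59.2, -16.7, 3.8] [49, 37, 30]
84 [61.0, -16.9, 0.6] [143, 87, 44]
86 [63.3, -16.9, 0.4] [138, 83, 42]
254
34 [15.8, -0.2, 34.0] [241, 245, 246]
36 [18.1, -0.2, 3
[... 1269 characters left out ...]
3.5, 16.0, 43.4] [241, 233, 217]
52 [35.0, 16.2, 41.8] [242, 231, 214]
54 [36.9, 16.2, 41.8] [241, 236, 220]
56 [38.8, 16.2, 41.6] [242, 231, 213]
58 [40.4, 16.3, 40.4] [241, 229, 211]
60 [42.2, 16.4, 39.4] [242, 233, 218]
62 [44.4, 16.3, 40.7] [242, 240, 234]
64 [46.2, 16.4, 40.1] [242, 239, 233]
66 [48.0, 16.5, 39.1] [242, 241, 235]
68 [50.1, 16.4, 40.3] [242, 240, 234]
70 [52.0, 16.5, 39.8] [242, 237, 231]
72 [53.9, 16.5, 39.6] [242, 237, 231]
74 [56.0, 16.5, 40.3] [243, 234, 228]
76 [57.8, 16.6, 39.1] [249, 241, 235]
78 [59.0, 16.9, 33.8] [78, 72, 70]
80 [59.0, 17.9, 18.7] [25, 25, 23]
82 [59.4, 18.7, 5.1] [61, 42, 29]
84 [61.2, 18.9, 1.8] [136, 84, 43]
86 [63.4, 19.0, 1.2] [138, 83, 42]
```

View pics/c9.png

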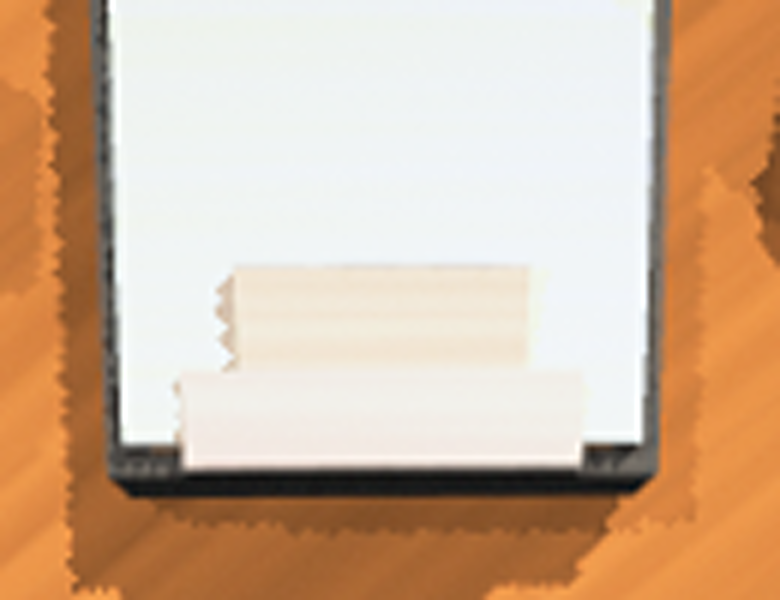

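```bash
python3 - <<'E'
from h import *
z=np.load('pics/w9.npz');st={'tool_pos':z['pos'],'tool_rot':z['rot']};p=z['p'];P=w2b(cloud('wrist',z['d'],st).reshape(-1,3)).reshape(384,512,3)*1000
for u in(213,216,290,294):
    print(u,[(v,P[v,u].round(1).tolist(),p[v,u].tolist()) for v in range(68,80)])
for u in(213,294): print(w2b(ray('wrist',[[u,73.5]],.0365,st))*1000)
q=w2b(np.array([ray('wrist',[[254,v]],zz,st)[0] for v,zz in((39,.046),(61,.0395),(77.5,.0395))]))*1000;print(q.round(1))
z=np.load('pics/side9.npz');P=w2b(cloud('side',z['d']).reshape(-1,3)).reshape(384,512,3)*1000
# cover tilt
for n,zz in(('side',P),):
    m=(abs(zz[...,1])<38)&(zz[...,0]>-25)&(zz[...,0]<18)&(zz[...,2]>25)&(zz[...,2]<45);q=zz[m];print('cover tilt',np.polyfit(q[:,0],q[:,2],1),len(q))
E
```

```text
213 [(68, [49.3, -43.5, 37.0], [242, 245, 242]), (69, [50.2, -43.6, 36.8], [242, 246, 244]), (70, [51.3, -43.6, 37.0], [242, 246, 243]), (71, [52.1, -43.7, 36.4], [243, 246, 241]), (72, [53.3, -43.6, 37.5], [246, 250, 247]), (73, [54.2, -43.7, 37.0], [226, 230, 228]), (74, [51.2, -47.3, 11.5], [106, 105, 102]), (75, [55.2, -44.8, 30.0], [50, 46, 44]), (76, [56.2, -44.8, 30.2], [73, 71, 66]), (77, [57.2, -44.8, 30.0], [75, 72, 67]), (78, [58.4, -44.7, 30.9], [99, 94, 88]), (79, [59.2, -44.9, 29.8], [70, 68, 61])]
216 [(68, [49.3, -40.4, 37.1], [241, 245, 243]), (69, [50.2, -40.5, 36.3], [242, 246, 245]), (70, [51.2, -40.5, 36.7], [242, 246, 243]), (71, [52.4, -40.4, 37.5], [243, 247, 242]), (72, [53.6, -40.2, 39.0], [246, 250, 247]), (73, [54.1, -40.6, 36.2], [225, 229, 226]), (74, [50.3, -44.6, 5.5], [131, 117, 103]), (75, [55.1, -41.6, 29.1], [81, 64, 50]), (76, [56.3, -41.5, 30.4], [70, 67, 64]), (77, [57.4, -41.4, 31.0], [88, 84, 79]), (78, [58.3, -41.6, 30.1], [108, 102, 96]), (79, [58.9, -42.0, 27.1], [67, 65, 60])]
290 [(68, [49.6, 37.7, 37.5], [242, 246, 246]), (69, [50.5, 37.
[... 424 characters left out ...]
[52, 50, 47])]
294 [(68, [49.6, 41.9, 37.7], [242, 246, 246]), (69, [50.3, 42.1, 36.1], [243, 246, 247]), (70, [51.5, 42.1, 36.9], [242, 246, 246]), (71, [52.3, 42.2, 36.0], [244, 247, 247]), (72, [53.4, 42.2, 36.6], [247, 250, 250]), (73, [54.8, 41.8, 39.2], [203, 210, 210]), (74, [52.4, 45.0, 17.4], [49, 45, 42]), (75, [55.6, 43.0, 31.1], [48, 46, 44]), (76, [56.4, 43.2, 30.0], [96, 92, 86]), (77, [57.5, 43.2, 30.2], [117, 110, 102]), (78, [58.4, 43.4, 29.3], [101, 96, 90]), (79, [58.9, 44.0, 25.7], [55, 52, 49])]
[[ 54.65393686 -43.80006423  36.5       ]]
[[54.87674284 42.21804261 36.5       ]]
[[23.8 -0.2 46. ]
 [43.1 -0.3 39.5]
 [59.3 -0.3 39.5]]
cover tilt [ 0.04184061 36.38848545] 358
```

Relative to the box end (which reads 59.2–59.3 instead of 60), the free edge sits at about 55.5 mm. That is a slide of about 15.5 mm, so the cover is home. Next I'll check that nothing else moved, then hand in.

```bash
python3 - <<'E'
from h import *
a=np.load('pics/side0_p.npy').astype(int);b=np.load('pics/side9.npz')['p'].astype(int)
boxes={'block':(186,172,204,194),'loupe':(206,163,219,180),'die':(200,205,224,232),'decoy':(268,225,292,246),'jar':(308,315,334,348),'driver':(293,106,335,122)}
for k,(x0,y0,x1,y1) in boxes.items():
    A,B=[cv2.GaussianBlur(i[y0:y1,x0:x1].astype(np.float32),(0,0),1).mean(2) for i in(a,b)];print(k,np.round(cv2.phaseCorrelate(A,B)[0],2),abs(A-B).mean().round(1))
P0=cloud('scene',np.load('pics/scene0_d.npy'));P=cloud('scene',np.load('pics/scene9.npz')['d'])
print('block2',P0[203,219].round(3),P[203,219].round(3))
E
```

```text
block [0.03 0.  ] 5.8
loupe [ 0.55 -0.02] 3.4
die [0.03 0.42] 6.3
decoy [-0.05 -0.01] 5.5
jar [ 0.52 -0.02] 8.2
driver [ 0.57 -0.07] 5.0
block2 [ 0.496 -0.093  0.03 ] [ 0.498 -0.096  0.034]
```

```bash
python3 - <<'E'
from h import *
s=status.observe();print(s['time'],s['contact_force'].round(1));print(robot.hand_in())
E
```

```text
10.7 [ 0.4  1.1 -0.2]
the job is handed in; nothing more can be done
None
```

The box is shut and the job is handed in. Working from its outer face with the closed fingertips, I folded the cover flat and kept it pressed at about 9–13 N. I then slid it by its ledge until it hit a firm stop: at 21 N it moved only 0.1 mm. I let go and moved clear, finishing at 10.7 s.

- **Cover:** it stayed shut after release, resting at about 0.04 rad with the free edge under the lip. Measured from the box end, the free edge is at about 55.5 mm, a slide of about 15.5 mm, so fully home. The ledge crest and an earlier, coarser side view gave 13–15 mm.
- **Order of motion:** once the cover was flat and pressed, fingertip friction started it sliding before the fingers reached the ledge face. The last part was pushed on the ledge.
- **Approach:** my first approach, tilted 0.7 rad, stopped at joint 4's limit without touching anything. I redid it at 0.4 rad.
- **Other things on the bench:** everything I compared before and after stayed within measurement noise, up to 0.6 pixel or 3–5 mm of depth. The watch is under the cover, so I couldn't see it at the end.

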